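# Tip a top-heavy power-supply case up onto its narrow foot

## Task

The slim black power-supply case is leaning back on the wooden prop; tip it up and leave it standing upright and still on its narrow rubber foot where that foot is now, so that its vents are clear for a soak test. It is top-heavy and its cover is thin: nudge and steady it without clamping it, never lift its foot off the bench, ease it down past the balance point instead of letting it fall or rock hard, and leave the prop and the other things on the bench alone.

Things in the scene. Friction and masses are not known exactly. Their poses are not given: they have to be found in the camera images.
- case: Slim black power-supply case: box 42 mm thick (its x), 120 wide (y), 178 tall (z, from 12 to 190 above the origin) on a rubber foot 28 (x) by 100 (y) by 12 tall, centred. Origin: centre of the foot's underside; z runs from foot to top, +x is the front, away from the prop. Starts leaning 30 degrees from vertical towards its own -x (robot side), its back resting on the prop's rail 115 mm up.
- foot_edge (a point): Middle of the back lower edge of the case's foot (case x = -14 mm, z = 0), axes as the case's. At the start only this edge (along y) touches the bench; the case tips up about it, held there by friction alone; it may creep a few mm. If let fall onto its flat foot it rocks on for many seconds unless steadied.
- case_top (a point): Centre of the case's flat top end (case z = 190 mm), axes as the case's. The top 80 mm of both broad faces (x = -21 and +21 mm) are smooth and clear of the prop.
- heavy_point (a point): About where the mass centre lies: case x = +3 mm, z = 125 mm. Mass 0.6 to 1.0 kg, unknown, a transformer inside high up towards the front: the centre varies 2 to 4 mm in x, 115 to 135 in z. Tipping up, it balances at 7 to 8 degrees of backward lean, then falls forward by itself; it goes over the front beyond 4 to 6 degrees of forward lean, so it needs a loose guard in front.
- prop: Wooden prop fixed to the bench: upright board 34 mm thick, 150 wide, about 88 high, with a steel rail of 16 mm diameter, 150 long (along y), on its upper far edge, rail axis 92 mm up, top at 100. Origin: on the bench under the middle of the rail's axis; +x points to the case. All of it lies within 45 mm behind and 8 mm ahead of the origin.
- jar: bystander: glass jar with steel lid, 60 mm across, 85 mm tall, upright; origin at the centre of its underside
- screwdriver: bystander: screwdriver lying on the bench, 180 mm long along its x
- heatsink: bystander: finned aluminium heat sink lying on the bench, 90 x 70 x 40 mm; origin at the centre of its underside
Not all that is in view belongs to the job. What is shaped like the case but blue is not meant. Of the things shaped like the prop, the wooden one is meant.

How it is judged:
By the outcome, as a careful person would: the job done as asked, in the order asked, and still so for the second after the job is handed in, with the robot touching nothing.
It also fails if it takes over 51 s, if anything falls off the work surface, if the arm or the gripper's body presses on something with over 40 N, if the wrist force passes 120 N, or if a joint passes its speed limit or range.

## Robot

A 6-joint arm with a two-finger parallel gripper is mounted at the origin on the work surface. World frame = base frame: x ahead of the robot, y to its left, z up, the work surface at z = 0. Lengths are in mm, angles in rad, forces in N, time in s.
With the tool pointing down it reaches from about 275 to 850 mm from the base axis. Payload 5.2 kg.
Tool frame: the origin (TCP) lies midway between the tips of the shut fingers; the grasp point (between the pads) lies 19 mm behind it; z points along the fingers, y is the direction in which the jaws open and shut (so a half turn about z gives the same grasp; the last joint's range is limited). The gripper opens to 85 mm and grips with 20 to 120 N. Pads are 22 mm wide; open, the fingers measure 114 mm over their backs; the gripper's body (76 mm by 85 mm) begins 54 mm behind the grasp point. The pads swing forward as they close: fully open they stand 13 mm farther back than shut.
Start: joints at [-1.514, 0.259, 1.535, -0, 1.348, -0.203], TCP at [141.309, -531.542, 231.31] pointing down, gripper open.
Joint ranges: [-3.14, 3.14], [-0.91, 2.08], [0.19, 2.58], [-1.22, 4.36], [0.22, 2.71], [-3.12, 3.12]. Speed limits (rad/s): [2.57, 2.57, 3.14, 3.14, 3.14, 3.14].

## Interface

Orientations are given as [roll, pitch, yaw] about the fixed x, y, z axes, in that order (R = Rz(yaw) Ry(pitch) Rx(roll)).
In Python, from workcell import manip, camera, order gives the robot as it stands. The module is installed in compiled form; this text tells all that it offers.
- The arm moves only by the shell command python3 -m jog 'ROWS' [FORCE]. ROWS is JSON, a list that holds one entry, the list of rows, each a list of 7 numbers: the shift along the tool's x, y, z in cm, then the turn, a rotation vector about the tool's x, y, z in degrees, then the finger opening in cm, from 0 to 8.54. A call has 1 to 5 rows; each row is the pose to reach, as a shift and turn from the pose commanded when the call began, along the tool's axes at that moment; what a row does not reach only later rows make up. A row lasts 1/8 s, in which the tool goes at most 62.5 mm and 10.7 degrees, less where a joint would pass 70% of its speed; a pose out of reach is approached as far as the arm can. A call with a gripper value outside its range is refused whole. The fingers move at their own pace and stop on an object; FORCE is the grip in N (left out, the last holds). Time passes only in rows, so rows that repeat a pose let the fingers close. It gives the time, the measured TCP pose, the force and the opening at its end, in the units of the state.
- manip.observe(): the state, without advancing time (a new reading comes with each control period).
- camera(name): name is "scene" or "top"; returns a dict with "img" (384x512x3 uint8, blue, green, red), "fx", "fy", "cx", "cy" (pixels), "extrinsics" (4x4, takes a point from camera to world coordinates). Camera axes: x right, y up, looking along -z (the intrinsics and any distortion apply to the point x, -y, -z); pixel columns grow to the right and rows downward; lengths in mm; the calibration is good to about 2 mm. A picture is of the moment at which its call begins. There is no depth.
- order.finish_job(): hands the job in, once; it reports no verdict.
The state is a dict: "clock": time; "q": joint angles; "qd": joint speeds; "effort": joint torques, N m; "tool_pos": TCP position; "tcp_rot": TCP orientation; "ft_force": force on the tool from outside, world axes, zero at the start; "ft_torque": the same for the moment, N m; "width": finger opening in mm.
Only numpy, scipy, OpenCV 4.12 (cv2) and the standard library are available. Lean on these libraries where they do the work, as an engineer would, in place of code of your own. Each camera call takes 0.05 s, during which the arm holds its last target. There are 200 camera calls.

## Working session

There is one attempt and no reset: what is moved stays moved. The work goes in short steps, Python scripts to look and compute and a shell command to move; the robot and the scene stay as the last step left them, time stands still between calls to the robot, and variables do not carry over. Pictures are saved under pics/ and viewed, about 8 in all and at most 12, crops included, and the job is handed in when it is done.

```bash
mkdir -p pics; python3 - <<'E'
from workcell import manip,camera
import cv2
s=manip.observe();print({k:(v if not hasattr(v,'round') else v) for k,v in s.items()})
for n in("scene","top"):
    c=camera(n);cv2.imwrite(f"pics/{n}0.png",cv2.resize(c["img"],(800,600),interpolation=cv2.INTER_CUBIC))
    print(n,c["fx"],c["fy"],c["cx"],c["cy"],[k for k in c]);print(c["extrinsics"])
E
```

```text
{'clock': 0.0, 'q': array([-1.51381053e+00,  2.59305650e-01,  1.53609385e+00, -3.39199214e-05,
        1.34798015e+00, -2.02817471e-01]), 'qd': array([-5.97447782e-04,  6.85761688e-04, -7.97433817e-04, -4.74264352e-05,
       -2.07435845e-03, -8.59366819e-04]), 'effort': array([ 4.73175733e-04, -4.46030760e+01, -2.90565330e+01, -5.25157502e-04,
        1.17196844e-02, -1.87010352e-05]), 'tool_pos': array([ 141.26086864, -531.00348283,  230.49046221]), 'tcp_rot': array([-3.13983562e+00, -3.27564819e-04,  2.59810510e-01]), 'ft_force': array([-0.67495487, -0.10655357,  1.46989747]), 'ft_torque': array([-0.00382712, -0.0182324 , -0.01283576]), 'width': 85.20246380206767}
scene 473.1176116278176 473.1176116278176 255.3779409442964 185.2516068891124 ['img', 'fx', 'fy', 'cx', 'cy', 'extrinsics']
[[-3.25153247e-01 -7.20634909e-01  6.12340341e-01  1.35136981e+03]
 [ 9.45659685e-01 -2.48991047e-01  2.09120106e-01  2.50809389e+02]
 [ 1.76801385e-03  6.47061655e-01  7.62435629e-01  1.27398241e+03]
 [ 0.00000000e+00  0.00000000e+00  0.00000000e+00  1.00000000e+00]]
top 428.745661145995 428.745661145995 250.19446695832087 190.54525627140032 ['img', 'fx', 'fy', 'cx', 'cy', 'extrinsics']
[[-6.42506811e-03  9.96123468e-01 -8.77311490e-02  3.00144031e+02]
 [-9.99916408e-01 -7.38430250e-03 -1.06136304e-02 -6.65882195e+01]
 [-1.12203197e-02  8.76556221e-02  9.96087645e-01  1.58956083e+03]
 [ 0.00000000e+00  0.00000000e+00  0.00000000e+00  1.00000000e+00]]
```

View pics/scene0.png

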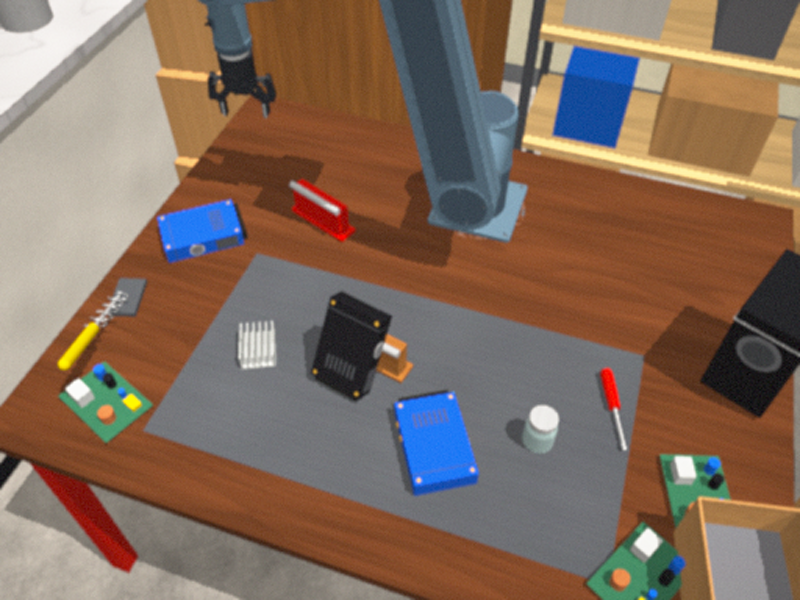

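View pics/top0.png

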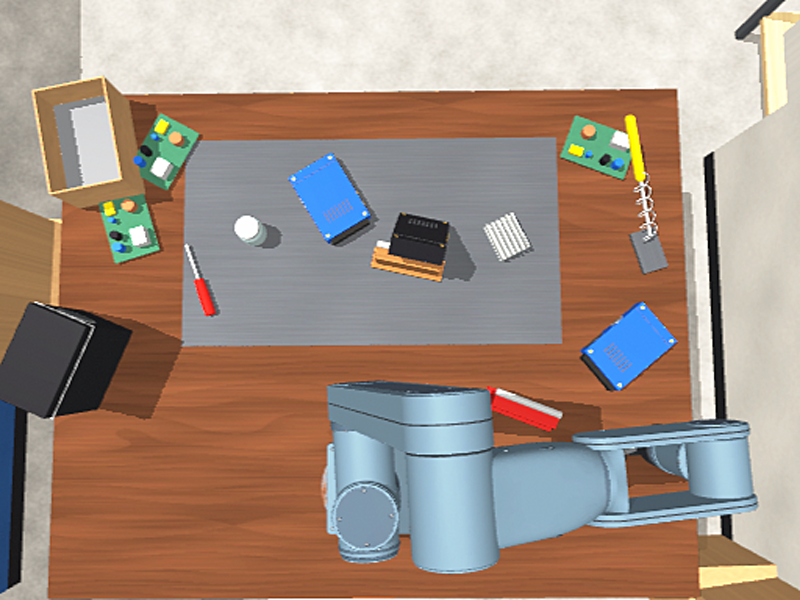

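The scene view shows the black case around (350,345) on the orange prop (395,360). In the top view the case is at (418,238), the prop at (408,262) and the blue slab at (330,198). The heat sink is to the right at (508,237). Next I'll enlarge the case in both views.

```bash
python3 - <<'E'
import cv2,numpy as np
from workcell import camera
out=[]
for n,(x0,y0,w,h) in {"scene":(190,180,90,80),"top":(230,125,70,62)}.items():
    im=camera(n)["img"][y0:y0+h,x0:x0+w]
    im=cv2.convertScaleAbs(im,alpha=1.6,beta=25)
    k=4.4 if n=="scene" else 5.6
    im=cv2.resize(im,(396,352),interpolation=cv2.INTER_CUBIC); print(n,396/w,352/h)
    out.append(im)
cv2.imwrite("pics/crop1.png",np.hstack(out))
E
```

```text
scene 4.4 4.4
top 5.6571428571428575 5.67741935483871
```

View pics/crop1.png

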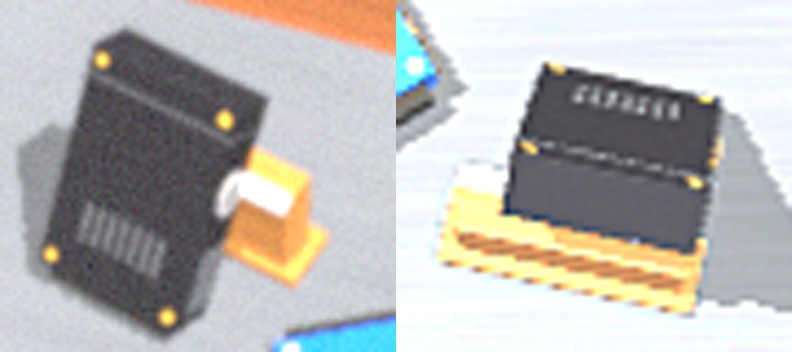

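```bash
cat > h.py <<'E'
import numpy as np
from workcell import camera
from scipy.spatial.transform import Rotation as R
def cam(n):
    c=camera(n); c.pop("img"); return c
def proj(c,P):
    E=c["extrinsics"]; p=(np.atleast_2d(P)-E[:3,3])@E[:3,:3]
    return np.c_[c["cx"]+c["fx"]*p[:,0]/-p[:,2], c["cy"]-c["fy"]*p[:,1]/-p[:,2]]
def case(p,X):  # p=x,y of foot edge,yaw,lean deg (back)
    Q=np.atleast_2d(X)-[-14,0,0]
    return R.from_euler('ZY',[p[2],-p[3]],degrees=True).apply(Q)+[p[0],p[1],0]
E
python3 - <<'E'
from h import *
from scipy.optimize import least_squares
T,S=cam("top"),cam("scene")
A=[([21,60,12],545,63),([21,-60,12],722,98),([-21,60,190],503,215),([-21,-60,190],697,250),([21,60,190],515,143),([21,-60,190],708,185)]
B=[([21,-60,12],43,270),([21,60,12],165,338),([-21,-60,190],125,30),([-21,60,190],268,97)]
XA=np.array([a[0] for a in A]);uA=np.array([[230+(a[1]-396)/5.657,125+a[2]/5.677] for a in A])
XB=np.array([a[0] for a in B]);uB=np.array([[190+a[1]/4.4,180+a[2]/4.4] for a in B])
f=lambda p:np.r_[(proj(T,case(p,XA))-uA).ravel(),(proj(S,case(p,XB))-uB).ravel()]
for fix in (0,1):
    r=least_squares((lambda p:f(p)) if not fix else (lambda p:f([*p,30])),[450,-70,0,30][:4-fix],loss='soft_l1')
    print(r.x.round(1)); print(f(r.x if not fix else [*r.x,30]).reshape(-1,2).round(1).tolist())
E
```

```text
[ 609.5 -126.   -12.5   30.3]
[[-0.4, -1.7], [0.1, -1.3], [-0.7, -1.0], [-0.0, 0.2], [-0.6, 0.1], [0.7, 0.1], [-1.9, -2.3], [2.2, -0.6], [-0.4, -0.9], [0.2, -0.2]]
[ 608.9 -125.9  -12.5]
[[-0.4, -1.6], [0.1, -1.1], [-0.7, -1.1], [-0.0, 0.1], [-0.6, 0.0], [0.7, 0.1], [-1.8, -2.4], [2.3, -0.7], [-0.4, -1.0], [0.2, -0.2]]
```

```bash
cat >> h.py <<'E'
P=[609,-126,-12.5]
def pose(L,c,d):
    Rc=R.from_euler('ZY',[P[2],-L],degrees=True).as_matrix()
    return case([*P,L],[c,0,d])[0], R.from_matrix(np.c_[Rc[:,1],Rc[:,0],-Rc[:,2]])
def rows(targets,lift=0):
    from workcell import manip
    s=manip.observe(); p0=s["tool_pos"]; R0=R.from_euler('xyz',s["tcp_rot"])
    for t in targets:
        p,Rt=pose(*t) if not isinstance(t[1],R) else t
        print(np.r_[R0.inv().apply(p-p0)/10,(R0.inv()*Rt).as_rotvec(degrees=True)].round(2).tolist())
def where():
    from workcell import manip
    s=manip.observe(); L0=0
    Rm=R.from_euler('xyz',s["tcp_rot"]).as_matrix(); z=-Rm[:,2]; 
    f=np.array([np.cos(np.radians(P[2])),np.sin(np.radians(P[2])),0])
    L=np.degrees(np.arctan2(-z@f,z[2])); Rc=R.from_euler('ZY',[P[2],-L],degrees=True)
    X=Rc.inv().apply(s["tool_pos"]-[P[0],P[1],0])+[-14,0,0]
    print("t%.2f lean %.2f cyd %s F(case) %s w %.1f"%(s["clock"],L,X.round(1),Rc.inv().apply(s["ft_force"]).round(1),s["width"]))
E
python3 - <<'E'
from h import *
p,Rt=pose(30,2,250); rows([(p+[-120,-130,100],Rt)])
print(p)
E
```

```text
[30.81, -22.8, -9.33, -26.96, 16.35, -61.13]
[ 500.49095341 -101.94412352  224.50635095]
```

```bash
python3 -m jog '[[[5,-4,-6,-4.5,2.7,-10.2,8.5],[10,-8,-8,-9,5.5,-20.4,8.5],[16,-12,-9.3,-13.5,8.2,-30.6,8.5],[21,-16,-9.3,-18,10.9,-40.8,8.5],[26,-19.5,-9.3,-22.5,13.6,-51,8.5]]]'; python3 - <<'E'
from h import *
p,Rt=pose(30,2,250); rows([(p+[-50,-50,50],Rt),(p,Rt)])
E
```

```text
clock: 0.92
tool_pos: [319.9, -303.5, 323.8]
tcp_rot: [2.723, -0.047, 1.121]
ft_force: [1.6, -0.5, 0.7]
width: 84.4
[19.08, 2.36, 7.42, -5.69, 3.66, -13.04]
[25.51, 2.33, 13.22, -5.69, 3.66, -13.04]
```

```bash
python3 -m jog '[[[5,0.6,1.5,-2,1.2,-4.5,8.5],[10,1.2,3,-4,2.4,-9,8.5],[15,1.8,5,-5.7,3.66,-13,8.5],[19,2.36,7.4,-5.7,3.66,-13,8.5],[19,2.36,7.4,-5.7,3.66,-13,8.5]]]'; python3 - <<'E'
from h import *
where(); rows([(30,2,250),(30,2,200)])
import cv2
o=[cv2.convertScaleAbs(camera("scene")["img"][100:280,150:350],alpha=1.4,beta=15),camera("top")["img"][90:270,200:400]]
E
```

```text
clock: 1.55
tool_pos: [450.4, -150.3, 272.5]
tcp_rot: [2.624, -0.005, 1.355]
ft_force: [0.4, -0.1, -0.2]
width: 85.1
t1.55 lean 29.67 cyd [ -9.1 -58.  310.8] F(case) [ 0.3 -0.  -0.4] w 85.1
[5.77, 0.96, 6.11, -0.33, -0.32, -0.05]
[5.74, 0.99, 11.11, -0.33, -0.32, -0.05]
```

```bash
python3 -m jog '[[[2.9,0.5,3,-0.3,-0.3,0,8.5],[5.75,1,6,-0.3,-0.3,0,8.5],[5.75,1,7.5,-0.3,-0.3,0,8.5],[5.75,1,8,-0.3,-0.3,0,8.5],[5.75,1,8,-0.3,-0.3,0,8.5]]]'; python3 - <<'E'
from h import *
where()
import cv2
o=[cv2.resize(cv2.convertScaleAbs(camera(n)["img"][y:y+120,x:x+100],alpha=1.5,beta=15),(400,480),interpolation=cv2.INTER_CUBIC) for n,x,y in(("scene",185,135),("top",220,100))]
cv2.imwrite("pics/c2.png",np.hstack(o))
E
```

```text
clock: 2.28
tool_pos: [509.6, -110.7, 210.3]
tcp_rot: [2.616, 0.001, 1.342]
ft_force: [0.4, 0.6, 1.0]
width: 85.2
t2.27 lean 30.13 cyd [  4.8  -6.6 232.2] F(case) [0.8 0.7 0.7] w 85.2
```

View pics/c2.png

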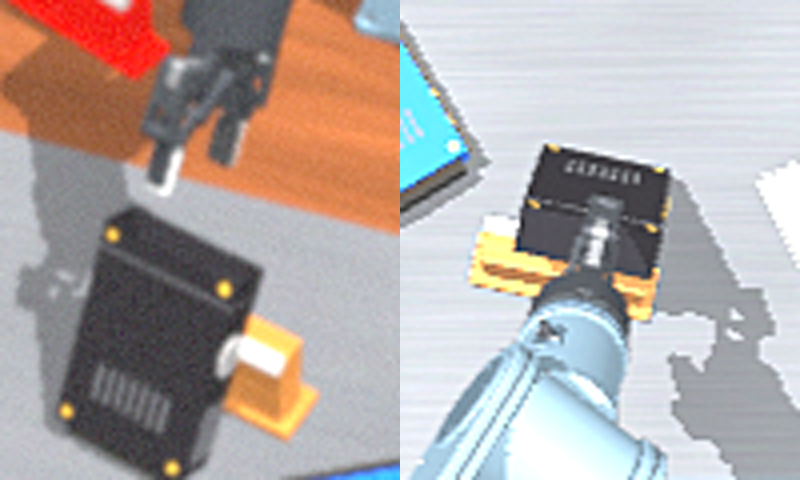

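The tool is centred over the case's short top end, with the front finger at (160,180) and the back finger at (228,155) in the left crop. I'll overlay the fitted model to check the fit before going in.

```bash
cat >> h.py <<'E'
def overlay(fn,L,sc=(185,135),tp=(220,100),shift=0,size=(400,480)):
    import cv2; o=[]
    for n,(x,y) in(("scene",sc),("top",tp)):
        c=camera(n); im=cv2.resize(cv2.convertScaleAbs(c["img"][y:y+120,x:x+100],alpha=1.5,beta=15),(400,480),interpolation=cv2.INTER_CUBIC)
        for b,col in(((21,60,12,190),(0,255,0)),((14,50,0,12),(0,255,255))):
            V=np.array([[i*b[0],j*b[1],b[2+k]] for i in(-1,1) for j in(-1,1) for k in(0,1)])
            u=((proj(c,case([*P,L],V))-[x,y]+.5)*4).round().astype(int)
            for i in range(8):
                for j in range(i):
                    if bin(i^j).count("1")==1: cv2.line(im,tuple(map(int,u[i])),tuple(map(int,u[j])),col,1)
        o.append(im)
    cv2.imwrite(fn,np.hstack(o))
E
python3 - <<'E'
from h import *
overlay("pics/c3.png",30)
rows([(30,1,230),(30,1,170),(30,1,150)])
E
```

```text
[0.59, -0.36, 0.26, 0.2, 0.34, -0.43]
[0.62, -0.38, 6.26, 0.2, 0.34, -0.43]
[0.64, -0.39, 8.26, 0.2, 0.34, -0.43]
```

View pics/c3.png

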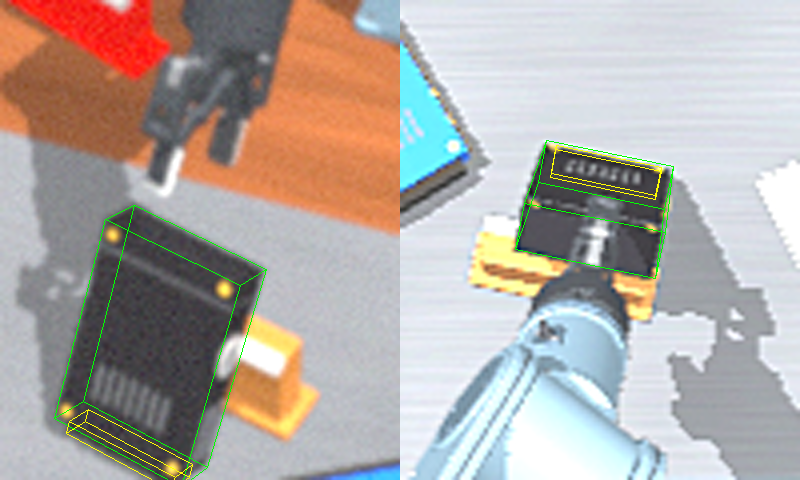

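The overlay fits to within about a pixel, so I'm going down to straddle the case with the fingers open.

```bash
python3 -m jog '[[[0.6,-0.35,0.3,0.2,0.3,-0.4,8.5],[0.6,-0.37,2.3,0.2,0.3,-0.4,8.5],[0.6,-0.37,4.3,0.2,0.3,-0.4,8.5],[0.6,-0.38,6.3,0.2,0.3,-0.4,8.5],[0.6,-0.38,7.3,0.2,0.3,-0.4,8.5]]]'; python3 - <<'E'
from h import *
where(); rows([(30,1,150)])
E
```

```text
clock: 3.1
tool_pos: [543.5, -110.3, 143.7]
tcp_rot: [2.621, -0.001, 1.354]
ft_force: [0.8, 0.9, -0.1]
width: 85.1
t3.10 lean 29.83 cyd [ -1.    1.1 158.2] F(case) [ 0.4  1.1 -0.4] w 85.1
[-0.11, 0.15, 0.81, -0.17, -0.06, 0.04]
```

```bash
python3 -m jog '[[[-0.1,0.2,0.8,0,0,0,8],[-0.1,0.2,0.8,0,0,0,7],[-0.1,0.2,0.8,0,0,0,6],[-0.1,0.2,0.8,0,0,0,5.6],[-0.1,0.2,0.8,0,0,0,5.6]]]' 20; python3 - <<'E'
from h import *
where(); 
overlay("pics/c4.png",30,sc=(195,150),tp=(220,100))
E
```

```text
clock: 3.72
tool_pos: [549.0, -113.1, 139.3]
tcp_rot: [2.619, 0.0, 1.353]
ft_force: [0.0, 0.2, -0.5]
width: 56.0
t3.73 lean 29.96 cyd [  2.4  -0.4 151.3] F(case) [-0.3  0.2 -0.4] w 56.0
```

View pics/c4.png

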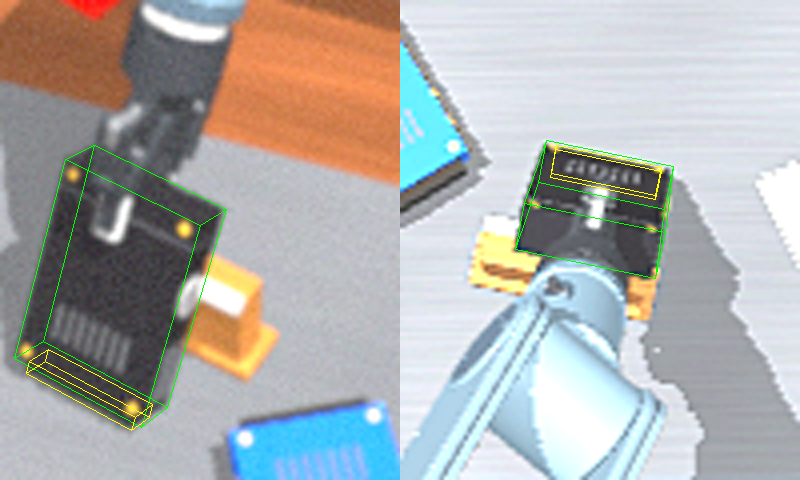

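The front finger is on the front side of the case at (110,220) and the back finger is behind it, with no force yet. I'll narrow the gap to a loose guard.

```bash
python3 -m jog '[[[0,0,0,0,0,0,5.3],[0,0,0,0,0,0,5.0],[0,0,0,0,0,0,4.8],[0,0,0,0,0,0,4.8]]]' 20; python3 - <<'E'
from h import *
where(); rows([(28,2.5,150),(26,2.5,150),(24,2.5,150),(22,2.5,150)])
E
```

```text
clock: 4.32
tool_pos: [548.5, -112.7, 138.4]
tcp_rot: [2.621, -0.0, 1.353]
ft_force: [-3.4, -0.1, 0.8]
width: 47.6
t4.33 lean 29.85 cyd [ 1.200e+00 -1.000e-01  1.509e+02] F(case) [-2.5 -0.8  2.3] w 47.6
[0.01, 0.61, 0.15, 1.85, -0.04, 0.03]
[0.01, 1.13, 0.23, 3.85, -0.04, 0.03]
[0.01, 1.65, 0.34, 5.85, -0.04, 0.03]
[0.01, 2.16, 0.45, 7.85, -0.04, 0.03]
```

The back pad is touching lightly at about 2.5 N. I'll start tipping about the foot edge.

```bash
python3 -m jog '[[[0,0.35,0.08,1,0,0,4.8],[0,0.61,0.15,2,0,0,4.8],[0,0.87,0.19,3,0,0,4.8],[0,1.13,0.23,4,0,0,4.8],[0,1.4,0.29,5,0,0,4.8]]]'; python3 - <<'E'
from h import *
where(); rows([(24,2,150),(22,2,150),(20,2,150),(18,2,150)])
E
```

```text
clock: 4.95
tool_pos: [562.5, -116.0, 143.3]
tcp_rot: [2.708, -0.0, 1.353]
ft_force: [-2.4, 1.3, -1.0]
width: 48.4
t4.95 lean 24.85 cyd [  3.1  -0.3 150.1] F(case) [-2.8  0.8  0.2] w 48.4
[0.03, 0.12, 0.03, 0.85, -0.02, 0.04]
[0.03, 0.64, 0.1, 2.85, -0.02, 0.04]
[0.03, 1.16, 0.2, 4.85, -0.02, 0.04]
[0.02, 1.67, 0.3, 6.85, -0.02, 0.04]
```

```bash
python3 -m jog '[[[0,0.25,0.05,1.2,0,0,4.8],[0,0.64,0.1,2.6,0,0,4.8],[0,1.0,0.17,4.1,0,0,4.8],[0,1.3,0.23,5.5,0,0,4.8],[0,1.67,0.3,6.8,0,0,4.8]]]'; python3 - <<'E'
from h import *
where(); rows([(16,2,150),(14,2,150),(12,2,150)])
overlay("pics/c5.png",18,sc=(195,150),tp=(220,90))
E
```

```text
clock: 5.58
tool_pos: [578.7, -119.7, 147.8]
tcp_rot: [2.826, 0.0, 1.353]
ft_force: [-0.8, 0.4, -0.9]
width: 48.1
t5.58 lean 18.06 cyd [  2.4  -0.4 150.1] F(case) [-1.2  0.2 -0.6] w 48.1
[0.04, 0.5, 0.08, 2.06, -0.0, 0.03]
[0.04, 1.02, 0.16, 4.06, -0.0, 0.03]
[0.04, 1.53, 0.26, 6.06, -0.0, 0.03]
```

View pics/c5.png

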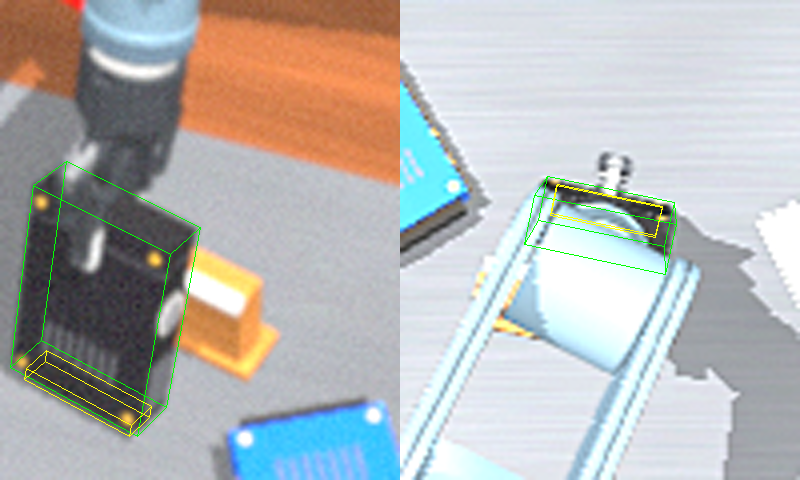

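The case follows the model at 18° lean and its foot hasn't moved. Continuing.

```bash
python3 -m jog '[[[0,0.27,0.05,1.1,0,0,4.8],[0,0.55,0.09,2.2,0,0,4.8],[0,0.8,0.13,3.2,0,0,4.8],[0,1.1,0.18,4.3,0,0,4.8],[0,1.4,0.23,5.5,0,0,4.8]]]'; python3 - <<'E'
from h import *
where(); rows([(12,2,150),(10,1.5,150),(8,1,150),(6,1,150)])
E
```

```text
clock: 6.3
tool_pos: [592.3, -122.6, 149.9]
tcp_rot: [2.922, -0.0, 1.353]
ft_force: [-0.7, 0.7, 0.6]
width: 48.2
t6.30 lean 12.56 cyd [  2.   -0.3 150.1] F(case) [-0.7  0.5  0.8] w 48.2
[0.03, 0.15, 0.02, 0.56, -0.01, 0.03]
[0.03, 0.62, 0.09, 2.56, -0.01, 0.03]
[0.03, 1.09, 0.17, 4.56, -0.01, 0.03]
[0.03, 1.61, 0.28, 6.56, -0.01, 0.03]
```

```bash
python3 -m jog '[[[0,0.18,0.02,0.7,0,0,4.8],[0,0.35,0.05,1.4,0,0,4.8],[0,0.52,0.07,2,0,0,4.8],[0,0.69,0.1,2.7,0,0,4.8],[0,0.86,0.13,3.4,0,0,4.8]]]'; python3 -c "
from h import *
where(); rows([(8,2,150),(6,2,150),(4,2,150)])"; python3 -m jog '[[[0,0,0,0,0,0,4.8],[0,0,0,0,0,0,4.8]]]'; python3 -c "
from h import *
where()"
```

```text
clock: 6.92
tool_pos: [600.6, -124.4, 150.5]
tcp_rot: [2.981, -0.0, 1.353]
ft_force: [-0.0, -0.3, -0.4]
width: 48.1
t6.92 lean 9.18 cyd [  1.5  -0.3 149.9] F(case) [-0.1 -0.3 -0.4] w 48.1
[0.03, 0.35, 0.03, 1.18, -0.01, 0.04]
[0.03, 0.88, 0.1, 3.18, -0.01, 0.04]
[0.03, 1.39, 0.2, 5.18, -0.01, 0.04]
clock: 7.18
tool_pos: [600.5, -124.4, 150.4]
tcp_rot: [2.981, -0.0, 1.353]
ft_force: [0.5, -0.0, -0.4]
width: 48.3
t7.17 lean 9.22 cyd [  1.5  -0.3 149.9] F(case) [ 0.4  0.1 -0.4] w 48.3
```

```bash
python3 -m jog '[[[0,0.04,0.01,0.3,0,0,4.7],[0,0.12,0.01,0.6,0,0,4.6],[0,0.2,0.02,0.9,0,0,4.6],[0,0.28,0.03,1.2,0,0,4.6],[0,0.36,0.04,1.5,0,0,4.6]]]'; python3 -c "
from h import *
where()"; python3 -m jog '[[[0,0.08,0.01,0.3,0,0,4.6],[0,0.16,0.02,0.6,0,0,4.6],[0,0.24,0.03,0.9,0,0,4.6],[0,0.32,0.04,1.2,0,0,4.6],[0,0.4,0.05,1.5,0,0,4.6]]]'; python3 -c "
from h import *
where(); rows([(5,1,150),(4,1,150),(2,1,150)])"
```

```text
clock: 7.8
tool_pos: [604.1, -125.2, 150.6]
tcp_rot: [3.007, -0.0, 1.353]
ft_force: [-0.7, -1.4, 0.2]
width: 46.2
t7.80 lean 7.71 cyd [  1.3  -0.3 149.9] F(case) [-0.4 -1.5  0.3] w 46.2
clock: 8.43
tool_pos: [607.9, -126.1, 150.6]
tcp_rot: [3.034, -0.0, 1.353]
ft_force: [-0.0, -0.4, -0.7]
width: 46.0
t8.43 lean 6.19 cyd [  1.2  -0.3 149.8] F(case) [-0.  -0.4 -0.7] w 46.0
[0.03, 0.29, 0.02, 1.19, -0.01, 0.04]
[0.03, 0.55, 0.05, 2.19, -0.01, 0.04]
[0.03, 1.07, 0.13, 4.19, -0.01, 0.04]
```

```bash
python3 -m jog '[[[0,0.07,0,0.3,0,0,4.6],[0,0.14,0.01,0.6,0,0,4.6],[0,0.21,0.02,0.9,0,0,4.6],[0,0.28,0.02,1.2,0,0,4.6],[0,0.35,0.03,1.5,0,0,4.6]]]'; python3 -c "
from h import *
where()"; python3 -m jog '[[[0,0.07,0.01,0.3,0,0,4.6],[0,0.14,0.02,0.6,0,0,4.6],[0,0.21,0.03,0.9,0,0,4.6],[0,0.28,0.04,1.2,0,0,4.6],[0,0.35,0.05,1.5,0,0,4.6]]]'; python3 -c "
from h import *
where(); rows([(3,0,150),(2,0,150),(1,0,150),(0,0,150)]);overlay('pics/c6.png',2,sc=(195,150),tp=(220,90))"
```

```text
clock: 9.05
tool_pos: [611.4, -126.8, 150.7]
tcp_rot: [3.06, -0.0, 1.353]
ft_force: [1.0, -0.6, 0.6]
width: 46.2
t9.05 lean 4.70 cyd [  0.8  -0.3 150. ] F(case) [ 1.1 -0.4  0.6] w 46.2
clock: 9.68
tool_pos: [614.9, -127.6, 150.6]
tcp_rot: [3.086, 0.0, 1.353]
ft_force: [-0.3, 0.2, 0.4]
width: 45.8
t9.68 lean 3.21 cyd [  0.5  -0.3 150. ] F(case) [-0.3  0.1  0.4] w 45.8
[0.03, 0.0, 0.01, 0.21, -0.0, 0.04]
[0.03, 0.26, 0.03, 1.21, -0.0, 0.04]
[0.03, 0.52, 0.07, 2.21, -0.0, 0.04]
[0.03, 0.78, 0.1, 3.21, -0.0, 0.04]
```

View pics/c6.png

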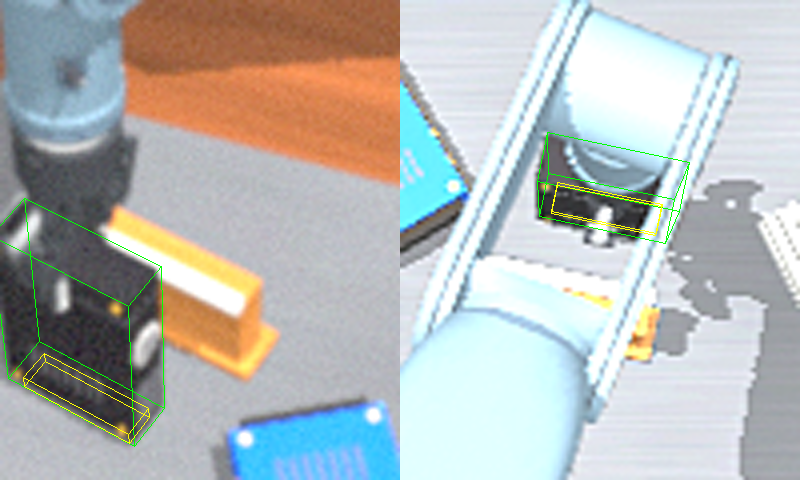

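The case is now nearly upright in the loose guard and its foot is on the predicted spot. I'll ease the rest of the way down.

```bash
python3 -m jog '[[[0,0.05,0,0.3,0,0,4.6],[0,0.1,0.01,0.6,0,0,4.6],[0,0.16,0.02,0.9,0,0,4.6],[0,0.22,0.03,1.2,0,0,4.6],[0,0.28,0.04,1.5,0,0,4.6]]]'; python3 -c "
from h import *
where()"; python3 -m jog '[[[0,0.06,0.01,0.3,0,0,4.6],[0,0.13,0.02,0.6,0,0,4.6],[0,0.2,0.03,0.9,0,0,4.6],[0,0.27,0.04,1.2,0,0,4.6],[0,0.34,0.05,1.5,0,0,4.6]]]'; python3 -c "
from h import *
where(); rows([(0,0,150),(0,-1,150)])";  python3 -m jog '[[[0,0,0,0,0,0,4.6],[0,0,0,0,0,0,4.6],[0,0,0,0,0,0,4.6],[0,0,0,0,0,0,4.6]]]'; python3 -c "
from h import *
where();overlay('pics/c7.png',0,sc=(180,150),tp=(220,90))"
```

```text
clock: 10.4
tool_pos: [617.7, -128.2, 150.4]
tcp_rot: [3.112, 0.0, 1.353]
ft_force: [0.5, -0.0, 0.5]
width: 46.0
t10.40 lean 1.71 cyd [ -0.6  -0.3 150. ] F(case) [0.6 0.1 0.5] w 46.0
clock: 11.02
tool_pos: [620.8, -128.9, 149.8]
tcp_rot: [3.138, -0.0, 1.353]
ft_force: [-0.2, 1.3, 0.0]
width: 45.8
t11.03 lean 0.18 cyd [ -1.3  -0.3 149.8] F(case) [-0.5  1.2  0. ] w 45.8
[0.03, 0.18, -0.02, 0.18, -0.0, 0.04]
[0.03, 0.08, -0.02, 0.18, -0.0, 0.04]
clock: 11.52
tool_pos: [620.8, -128.9, 149.9]
tcp_rot: [3.138, -0.0, 1.353]
ft_force: [-0.4, 0.1, -0.3]
width: 45.9
t11.53 lean 0.22 cyd [ -1.3  -0.3 149.9] F(case) [-0.5  0.  -0.2] w 45.9
```

View pics/c7.png

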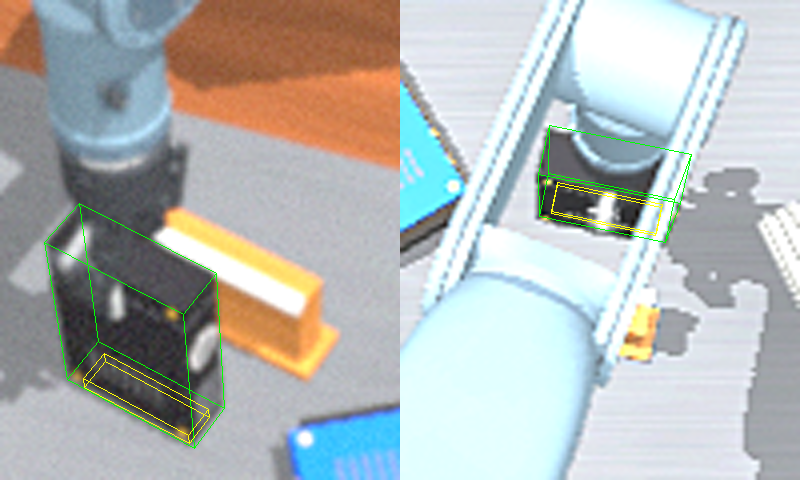

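The case is upright and matches the model to about a pixel. To be sure it isn't hanging on the front pad, I'll ease the guard forward 1.5 mm and track the case in the images.

```bash
cat >> h.py <<'E'
def patch(n=3):
    import cv2
    im=np.mean([camera("scene")["img"].astype(float) for _ in range(n)],0).astype(np.float32)
    return cv2.cvtColor(im,cv2.COLOR_BGR2GRAY)
def track(a,b):
    import cv2
    for nm,(x,y,w,h) in dict(upper=(219,222,16,18),lower=(222,250,14,16),prop=(236,205,30,36)).items():
        t=a[y:y+h,x:x+w]; s=b[y-5:y+h+5,x-5:x+w+5]
        _,M=cv2.findTransformECC(t,b[y-4:y+h+4,x-4:x+w+4],np.float32([[1,0,4],[0,1,4]]),cv2.MOTION_TRANSLATION)
        print(nm,(M[:,2]-4).round(2))
E
python3 -c "
from h import *
np.save('a.npy',patch())"
python3 -m jog '[[[0,0.03,0,0,0,0,4.6],[0,0.06,0,0,0,0,4.6],[0,0.09,0,0.1,0,0,4.6],[0,0.12,0,0.1,0,0,4.6],[0,0.15,0,0.2,0,0,4.6]]]' ; python3 -c "
from h import *
where();b=patch();np.save('b.npy',b);track(np.load('a.npy'),b);where()"
```

```text
clock: 12.4
tool_pos: [622.3, -129.3, 149.9]
tcp_rot: [3.142, -0.0, 1.353]
ft_force: [-1.0, 0.6, 1.2]
width: 45.6
t12.40 lean 0.00 cyd [ -0.3  -0.3 149.9] F(case) [-1.1  0.4  1.2] w 45.6
upper [-0.31  0.46]
lower [-0.07  0.02]
prop [-0.03 -0.04]
t12.55 lean 0.02 cyd [ -0.2  -0.3 149.9] F(case) [-1.3 -0.2  0.7] w 45.8
```

```bash
python3 -m jog '[[[0,0,0,0,0,0,4.64],[0,0,0,0,0,0,4.68],[0,0,0,0,0,0,4.72],[0,0,0,0,0,0,4.76],[0,0,0,0,0,0,4.8]]]'; python3 -c "
from h import *
where();a=np.load('a.npy');track(a,patch());where();track(a,patch());where()"
```

```text
clock: 13.18
tool_pos: [622.4, -129.3, 150.0]
tcp_rot: [3.141, -0.0, 1.353]
ft_force: [-0.5, -0.4, -0.2]
width: 47.9
t13.18 lean 0.03 cyd [-1.0e-01 -3.0e-01  1.5e+02] F(case) [-0.4 -0.5 -0.2] w 47.9
upper [-0.19  0.17]
lower [-0.02 -0.03]
prop [-0.01 -0.05]
t13.32 lean 0.02 cyd [ -0.2  -0.3 149.9] F(case) [-0.9 -0.5 -0.8] w 48.0
upper [-0.18  0.13]
lower [-0.01 -0.02]
prop [-0.01 -0.06]
t13.47 lean 0.03 cyd [ -0.2  -0.3 149.9] F(case) [-1.  -0.2 -0.5] w 48.1
```

The case follows the back pad, so the true upright sits a few mm behind my model. I'll ease the jaws back.

```bash
python3 -m jog '[[[0,-0.03,0,0,0,0,4.8],[0,-0.06,0,0,0,0,4.8],[0,-0.09,0,0,0,0,4.8],[0,-0.12,0,0,0,0,4.8],[0,-0.12,0,0,0,0,4.8]]]'; python3 -c "
from h import *
a=np.load('a.npy');track(a,patch());where()"
python3 -m jog '[[[0,-0.03,0,0,0,0,4.8],[0,-0.06,0,0,0,0,4.8],[0,-0.09,0,0,0,0,4.8],[0,-0.12,0,0,0,0,4.8],[0,-0.12,0,0,0,0,4.8]]]'; python3 -c "
from h import *
a=np.load('a.npy');track(a,patch());where()"
```

```text
clock: 14.1
tool_pos: [621.1, -129.0, 149.9]
tcp_rot: [3.141, -0.0, 1.353]
ft_force: [1.4, 0.7, -0.2]
width: 48.0
upper [-0.19  0.11]
lower [-0.03 -0.03]
prop [-0.01 -0.04]
t14.25 lean 0.02 cyd [ -1.4  -0.3 149.9] F(case) [0.7 0.4 0.2] w 47.8
clock: 14.88
tool_pos: [620.0, -128.7, 149.9]
tcp_rot: [3.141, -0.0, 1.353]
ft_force: [0.2, -0.7, -0.1]
width: 48.2
upper [-0.17  0.1 ]
lower [-0.03 -0.02]
prop [-0.01 -0.05]
t15.03 lean 0.02 cyd [ -2.6  -0.3 149.9] F(case) [-0.4 -0.2 -0.1] w 47.9
```

The case now stays put while the jaws move, so it stands free on its flat foot. Opening the fingers and withdrawing straight up.

```bash
python3 -m jog '[[[0,0,0,0,0,0,5.2],[0,0,0,0,0,0,6],[0,0,0,0,0,0,7],[0,0,0,0,0,0,8],[0,0,0,0,0,0,8.5]]]'; python3 -c "
from h import *
a=np.load('a.npy');track(a,patch());where()"
python3 -m jog '[[[0,0,0,0,0,0,8.5],[0,0,-1,0,0,0,8.5],[0,0,-3,0,0,0,8.5],[0,0,-6,0,0,0,8.5],[0,0,-9,0,0,0,8.5]]]'
python3 -m jog '[[[0,0,-4,0,0,0,8.5],[0,0,-8,0,0,0,8.5],[0,-5,-8,0,0,0,8.5],[0,-11,-8,0,0,0,8.5],[0,-17,-8,0,0,0,8.5]]]'; python3 -c "
from h import *
a=np.load('a.npy');where();track(a,patch(2));track(a,patch(2));overlay('pics/c8.png',0,sc=(180,150),tp=(220,90))"
```

```text
clock: 15.65
tool_pos: [620.0, -128.7, 149.9]
tcp_rot: [3.141, -0.0, 1.353]
ft_force: [-0.3, 0.6, 0.7]
width: 85.1
upper [-0.17  0.09]
lower [-0.04  0.  ]
prop [-0.02 -0.05]
t15.80 lean 0.02 cyd [ -2.6  -0.3 149.9] F(case) [-0.  -0.7 -0.3] w 85.1
clock: 16.42
tool_pos: [620.0, -128.7, 241.5]
tcp_rot: [3.141, 0.0, 1.353]
ft_force: [0.5, -0.8, 0.6]
width: 84.9
clock: 17.05
tool_pos: [452.4, -91.7, 320.5]
tcp_rot: [3.14, 0.0, 1.353]
ft_force: [-1.0, -1.4, 1.1]
width: 84.9
t17.05 lean 0.08 cyd [-173.9   -0.4  320.8] F(case) [-0.7 -1.6  1.1] w 84.9
upper [-0.16  0.09]
lower [-0.05 -0.03]
prop [-0.01 -0.05]
upper [-0.2   0.11]
lower [-0.04 -0.03]
prop [-0.02 -0.04]
```

View pics/c8.png

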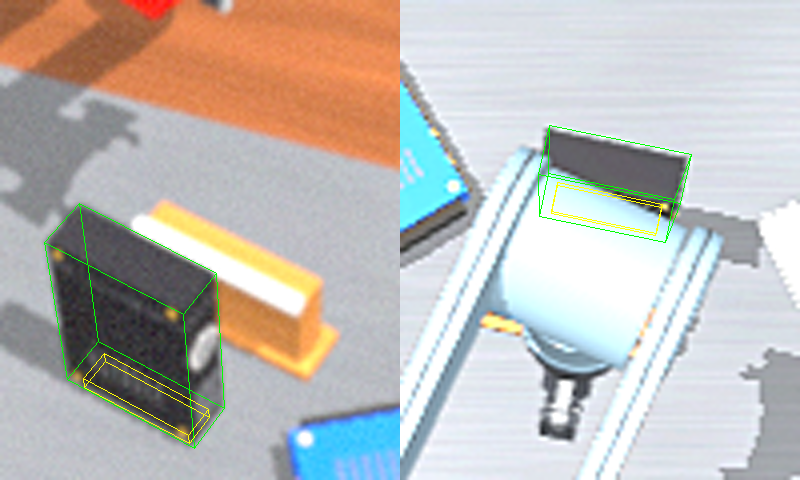

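The case stands upright and still, its drawn outline matches, and the robot is clear. Handing in.

```bash
python3 -m jog '[[[0,0,0,0,0,0,8.5],[0,0,0,0,0,0,8.5],[0,0,0,0,0,0,8.5]]]'; python3 -c "
from h import *
track(np.load('a.npy'),patch(2))
from workcell import order
print(order.finish_job())"
```

```text
clock: 17.73
tool_pos: [454.3, -92.2, 319.5]
tcp_rot: [-3.141, -0.0, 1.353]
ft_force: [-1.1, -0.2, 0.1]
width: 84.7
upper [-0.17  0.12]
lower [-0.01 -0.02]
prop [-0.02 -0.05]
the job is handed in; nothing more can be done
None
```

The black case is standing upright and still on its rubber foot, and I handed the job in at about 18 s of the 51 s allowed. No verdict was reported.

**How it was done:** I put the open jaws loosely on either side of the case's top. The back finger tipped it up about its foot edge while the front finger acted as a guard past the balance point. I then opened the fingers and withdrew straight up. The contact forces I read stayed under about 4 N. The jaws always had 4 to 6 mm of slack, so the case was never clamped.

**Last checks:**
- **Stillness:** image tracking showed the case steady to within about 0.05 pixel from release to hand-in.
- **Prop and gripper:** the prop had not moved, and the gripper was well clear.
- **Bystanders:** I did not check the jar, screwdriver or heat sink one by one. The arm went nowhere near them.

**What disagreed:**
- **Position:** the feel of the pads put the upright case about 3 mm further back than my camera fit. That could be calibration error or a small creep of the foot; the image overlay agreed to about a pixel (3 mm).
- **Feeling for upright:** the back pad briefly pushed the top forward by about 1 mm. I backed off, and the case settled flat.

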